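# Load scanner batteries into the sloped charging tray

### The arm

A 6-joint arm with a two-finger parallel gripper is mounted at the origin on the work surface. World frame = base frame: x ahead of the robot, y to its left, z up, the work surface at z = 0. Lengths are in m, angles in rad, forces in N, time in s.
With the tool pointing down it reaches from about 0.275 to 0.85 m from the base axis. Payload 5.2 kg.
Tool frame: the origin (TCP) lies at the very end of the fingers, on their centre line; the grasp point (between the pads) lies 19 mm behind it; z points along the fingers, y is the line along which they close (so a half turn about z gives the same grasp; the last joint's range is limited). The gripper opens to 85 mm and grips with 20 to 120 N. Pads are 22 mm wide; open, the fingers measure 114 mm over their backs; the gripper's body (76 mm by 85 mm) begins 54 mm behind the grasp point. The pads swing forward as they close: fully open they stand 13 mm farther back than shut.
Start: joints at [-1.496, 0.259, 1.535, -0, 1.348, -0.203], TCP at [0.151, -0.529, 0.231] pointing down, gripper open.
Joint ranges: [-3.14, 3.14], [-0.91, 2.08], [0.19, 2.58], [-1.22, 4.36], [0.22, 2.71], [-3.12, 3.12]. Speed limits (rad/s): [2.57, 2.57, 3.14, 3.14, 3.14, 3.14].

### API

Orientations are given as a rotation vector (axis times angle).
In Python, from workcell import ctrl gives the robot as it stands.
- The arm moves only by the shell command python3 -m inch 'ROWS' [OPENING] [FORCE]. ROWS is JSON, a list of rows, each a list of 4 numbers: the shift along the world's x, y, z in cm, then the turn about the world's z in rad. A call has 1 to 20 rows; each row is the pose to reach, as a shift and turn from the pose commanded when the call began; what a row does not reach only later rows make up. A row lasts 1/8 s, in which the tool goes at most 62.5 mm and 10.7 degrees, less where a joint would pass 70% of its speed; a pose out of reach is approached as far as the arm can. A call with a gripper value outside its range is refused whole. OPENING is the opening, from 0 (shut) to 1 (fully open), set as the call begins (- or left out, the last holds). The fingers move at their own pace and stop on an object; FORCE is the grip in N (left out, the last holds). Time passes only in rows, so rows that repeat a pose let the fingers close. It gives the time, the measured TCP pose, the force, the opening and the grip force at its end, in the units of the state.
- ctrl.observe(): the state, without advancing time (a new reading comes with each control period).
- ctrl.camera(name): name is "scene" or "top"; returns a dict with "img" (420x560x3 uint8, blue, green, red), "fov_y" (degrees; the focal length in pixels is half the picture's height over the tangent of half this angle, whatever the lens; pixels are square), "cx", "cy" (the principal point, pixels), "k1" (the pictures are not rectified: a ray, as slopes to the right and down, at radius r is drawn at 1 + k1 r^2 times it, then the intrinsics apply), "rvec" (rotation vector, rad) and "tvec" (3), from world to camera coordinates, as OpenCV has them. Camera axes: x right, y down, z forward; pixel columns grow to the right and rows downward; lengths in m; the calibration is good to about 2 mm. A picture is of the moment at which its call begins. There is no depth.
- ctrl.sign_off(): hands the job in; it is judged then, once.
The state is a dict: "time_s": time; "q": joint angles; "dq": joint speeds; "effort": joint torques, N m; "tcp_pos": TCP position; "eef_rot": TCP orientation; "contact_force": force on the tool from outside, world axes, zero at the start; "ft_torque": the same for the moment, N m; "opening": opening from 0.0 (shut) to 1.0 (fully open); "grasp_force": force on a finger pad.
Only numpy, scipy, OpenCV 4.12 (cv2) and the standard library are available. Lean on these libraries where they do the work, as an engineer would, in place of code of your own. Each camera call takes 0.05 s, during which the arm holds its last target. There are 200 camera calls.

### The job

Put the two loose battery packs into the two empty bays of the charging tray, one in each, the same way round as the pack that already sits in the middle: flat face down on the bay floor, latch tab at the upper end in its gap, lying fully in the bay. One of the loose packs stands on its long edge, so it has to be turned onto its flat face. Leave the middle pack and the other things on the desk where they are.

Things in the scene. Friction and masses are not known exactly. Their poses are not given: they have to be found in the camera images.
- pack_flat: black battery pack, 96 (x) x 52 (y) x 30 (z), plus a centred 80 x 38 x 8 step on top (38 in all); latch tab at the +x end, 22 wide, z 4 to 14, out to x = +69. Origin: centre of the flat underside (paper label, brass strips); +z to the stepped top. 0.18-0.35 kg. Starts lying flat on the desk, flat face down, tab not towards the robot.
- pack_edge: black battery pack, 96 (x) x 52 (y) x 30 (z), plus a centred 80 x 38 x 8 step on top (38 in all); latch tab at the +x end, 22 wide, z 4 to 14, out to x = +69. Origin: centre of the flat underside (paper label, brass strips); +z to the stepped top. 0.18-0.35 kg. Starts standing on its long 96 x 30 edge: y axis upright, origin 26 above the desk.
- pack_seated: black battery pack, 96 (x) x 52 (y) x 30 (z), plus a centred 80 x 38 x 8 step on top (38 in all); latch tab at the +x end, 22 wide, z 4 to 14, out to x = +69. Origin: centre of the flat underside (paper label, brass strips); +z to the stepped top. 0.18-0.35 kg. Lies in the middle bay, the right way round.
- pack_flat_tab (a point): tip of the latch tab (x +60, z +9 in the pack's frame) of pack_flat
- pack_edge_tab (a point): tip of the latch tab (x +60, z +9 in the pack's frame) of pack_edge
- pack_seated_tab (a point): tip of the latch tab (x +60, z +9 in the pack's frame) of pack_seated
- deck: white sloped top of the fixed charging tray, 142 (x -63 to +79) x 284 (y), rising 30 degrees away from the robot. Origin: middle bay's floor centre, 62 above the desk; x up the slope, y left, z square to it. An aluminium bar 18 x 290 x 12 runs across above it, centred at x = 85, z = 110, on 10 thick posts at x = 74, y = +-138: the hand must come in square to the slope, not straight down.
- bay_left (a point): left bay (deck y = +88), empty. Middle of the bay's floor; axes as deck's. The bay is a recess, x -52 to +54, y -30 to +30, between walls 8 high; the upper wall (x 54 to 62) has a gap 32 wide for the tab, the lower lip has none
- bay_mid (a point): middle bay, taken. Middle of the bay's floor; axes as deck's. The bay is a recess, x -52 to +54, y -30 to +30, between walls 8 high; the upper wall (x 54 to 62) has a gap 32 wide for the tab, the lower lip has none
- bay_right (a point): right bay (deck y = -88), empty. Middle of the bay's floor; axes as deck's. The bay is a recess, x -52 to +54, y -30 to +30, between walls 8 high; the upper wall (x 54 to 62) has a gap 32 wide for the tab, the lower lip has none
- label_roll: bystander: white paper label roll lying flat, 84 across, 55 high; origin at the centre of its underside
- mug: bystander: blue mug, 80 across, 92 high; origin at the centre of its underside
- tape_roll: bystander: brown tape roll lying flat, 96 across, 48 high; origin at the centre of its underside
- scanner: bystander: grey and black handheld scanner lying on its side, about 190 x 90, 35 high; origin near its middle, on the desk
- stapler: bystander: dark stapler, 150 x 36, 55 high; origin at the centre of its underside, long side along x
- pen_cup: bystander: dark steel cup with pens, 76 across, 135 high with the pens; origin at the centre of its underside
There are look-alikes about, which are no part of the job. Leave any red look-alike of the pack_seated alone.

How it is judged:
At the end, for the whole second after the job is handed in: One loose pack in each outer bay, the middle pack still in its own: each origin within 9 mm of the bay centre along and across the slope and under 5 mm off its floor, flat face down within 0.07 rad, tab over 45 mm up-slope of the centre, all at rest (under 0.02 m/s) ((((x of pack_flat in the frame of bay_left between -0.009 and 0.009 m and y of pack_flat in the frame of bay_left between -0.009 and 0.009 m and z of pack_flat in the frame of bay_left below 0.005 m and angle between the z axis of pack_flat and the z axis of bay_left, either way round below 0.07 rad and angle between pack_flat's own z axis and vertical below 1 rad and x of pack_flat_tab in the frame of bay_left above 0.045 m) and (x of pack_edge in the frame of bay_right between -0.009 and 0.009 m and y of pack_edge in the frame of bay_right between -0.009 and 0.009 m and z of pack_edge in the frame of bay_right below 0.005 m and angle between the z axis of pack_edge and the z axis of bay_right, either way round below 0.07 rad and angle between pack_edge's own z axis and vertical below 1 rad and x of pack_edge_tab in the frame of bay_right above 0.045 m)) or ((x of pack_flat in the frame of bay_right between -0.009 and 0.009 m and y of pack_flat in the frame of bay_right between -0.009 and 0.009 m and z of pack_flat in the frame of bay_right below 0.005 m and angle between the z axis of pack_flat and the z axis of bay_right, either way round below 0.07 rad and angle between pack_flat's own z axis and vertical below 1 rad and x of pack_flat_tab in the frame of bay_right above 0.045 m) and (x of pack_edge in the frame of bay_left between -0.009 and 0.009 m and y of pack_edge in the frame of bay_left between -0.009 and 0.009 m and z of pack_edge in the frame of bay_left below 0.005 m and angle between the z axis of pack_edge and the z axis of bay_left, either way round below 0.07 rad and angle between pack_edge's own z axis and vertical below 1 rad and x of pack_edge_tab in the frame of bay_left above 0.045 m))) and x of pack_seated in the frame of bay_mid between -0.009 and 0.009 m and y of pack_seated in the frame of bay_mid between -0.009 and 0.009 m and z of pack_seated in the frame of bay_mid below 0.005 m and angle between the z axis of pack_seated and the z axis of bay_mid, either way round below 0.07 rad and angle between pack_seated's own z axis and vertical below 1 rad and x of pack_seated_tab in the frame of bay_mid above 0.045 m and linear speed of each of pack_flat, pack_edge, pack_seated below 0.02 m/s); the robot touches nothing.
It fails at once if the pack in the middle bay is shifted by more than 15 mm (distance of pack_seated from where it was at the start of the episode above 0.015 m).
It fails at once if another thing on the desk (label roll, mug, tape roll, scanner, stapler, pen cup) is shifted by more than 30 mm (distance of any of label_roll, mug, tape_roll, scanner, stapler, pen_cup from where it was at the start of the episode above 0.03 m).
It also fails if it takes over 72 s, if anything falls off the work surface, if the arm or the gripper's body presses on something with over 40 N, if the wrist force passes 120 N, or if a joint passes its speed limit or range.

## Working session

There is one attempt and no reset: what is moved stays moved. The work goes in short steps, Python scripts to look and compute and a shell command to move; the robot and the scene stay as the last step left them, time stands still between calls to the robot, and variables do not carry over. Pictures are saved under pics/ and viewed, at most 10 in all, crops included, and the job is handed in when it is done.

```bash
mkdir -p pics; cat > h.py <<'E'
import numpy as np, cv2
from workcell import ctrl
def K(c):
    f=c["img"].shape[0]/2/np.tan(np.radians(c["fov_y"])/2)
    return np.array([[f,0,c["cx"]],[0,f,c["cy"]],[0,0,1.]]),np.array([c["k1"],0,0,0,0.])
def ray(c,p):
    k,d=K(c); u=cv2.undistortPointsIter(np.array([[p]],float),k,d,None,None,(3,50,1e-9)).ravel()
    R=cv2.Rodrigues(np.array(c["rvec"],float))[0]; o=-R.T@np.array(c["tvec"],float).ravel()
    v=R.T@np.array([u[0],u[1],1]); return o,v/np.linalg.norm(v)
def atz(c,p,z): o,v=ray(c,p); return o+v*(z-o[2])/v[2]
def tri(cs,ps):
    A=np.zeros((3,3));b=np.zeros(3);L=[]
    for c,p in zip(cs,ps):
        o,v=ray(c,p);P=np.eye(3)-np.outer(v,v);A+=P;b+=P@o;L.append((o,v))
    x=np.linalg.solve(A,b); return x,[np.linalg.norm(np.cross(v,x-o)) for o,v in L]
def proj(c,X):
    k,d=K(c); return cv2.projectPoints(np.array(X,float).reshape(-1,3),np.array(c["rvec"],float),np.array(c["tvec"],float),k,d)[0].reshape(-1,2)
def snap(tag):
    r={}
    for n in("scene","top"):
        c=ctrl.camera(n); cv2.imwrite(f"pics/{tag}_{n}.png",c["img"]); r[n]=c
    np.save(f"pics/{tag}.npy",r,allow_pickle=True); return r
def load(tag): return np.load(f"pics/{tag}.npy",allow_pickle=True).item()
def crop(tag,n,x,y,w,h,s,out):
    cv2.imwrite(out,cv2.resize(load(tag)[n]["img"][y:y+h,x:x+w],None,fx=s,fy=s,interpolation=cv2.INTER_CUBIC))
E
python3 - <<'E'
from h import *
r=snap("a")
for n,c in r.items(): print(n,c["fov_y"],c["cx"],c["cy"],c["k1"],ray(c,(280,210)))
print(ctrl.observe())
E
```

```text
scene 44.44111665663852 277.8721496692748 201.27190121414225 -0.029453255946291945 (array([1.30442747, 0.50707066, 1.15754071]), array([-0.53818641, -0.3611466 , -0.76153038]))
top 44.365539910125214 277.0079983868453 202.42520649555001 -0.1550409307046736 (array([ 0.36687688, -0.01650037,  1.34945807]), array([ 0.12664595, -0.00347231, -0.99194191]))
{'time_s': 0.1, 'q': array([-1.49577243e+00,  2.59281458e-01,  1.53600302e+00, -1.43535609e-06,
        1.34799187e+00, -2.02800522e-01]), 'dq': array([ 0.00079412, -0.00142322, -0.00220329, -0.00058002,  0.00137542,
        0.00016947]), 'effort': array([ 1.40942444e-03, -4.46966779e+01, -2.91247684e+01, -2.26975471e-04,
        6.36757424e-03,  1.88012081e-05]), 'tcp_pos': array([ 0.15082998, -0.52840996,  0.23053993]), 'eef_rot': array([-3.10966610e+00, -4.34771225e-01, -1.66569855e-04]), 'contact_force': array([0.20945337, 0.29115942, 0.02502677]), 'ft_torque': array([ 0.07273006,  0.01767621, -0.02214485]), 'grasp_force': 0.0, 'opening': 0.9997516533797943}
```

View pics/a_scene.png

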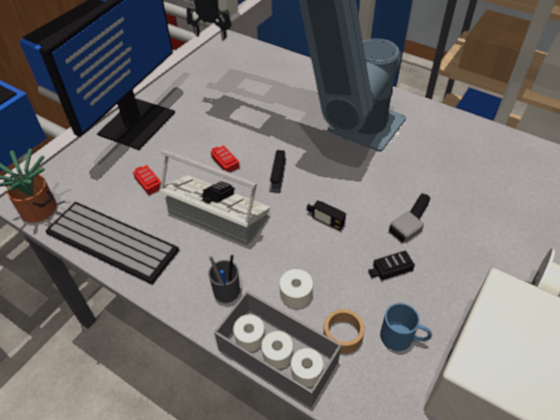

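View pics/a_top.png

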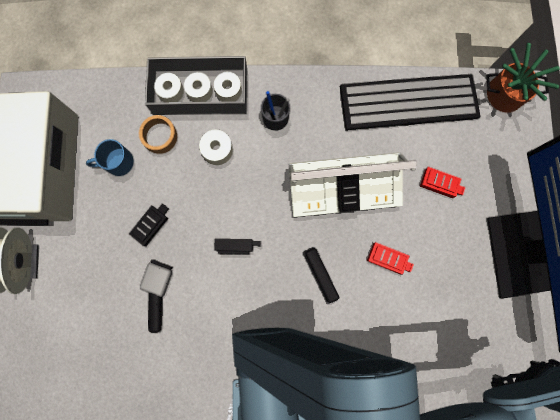

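Seen in the top image: the loose packs are at (149,224), stepped top up, which is pack_flat, and (236,246), narrow, which is pack_edge. In the scene image they are at (393,264) and (328,214). Possible confusions in the top image: the seated pack (348,188), red look-alikes (442,182) and (390,258), stapler (321,275), scanner (156,290). I choose the two black packs outside the tray and will check them in a close crop.

```bash
python3 - <<'E'
from h import *
r=load("a")
def cr(n,x,y,w=80,h=60): return cv2.resize(r[n]["img"][y:y+h,x:x+w],(400,300),interpolation=cv2.INTER_CUBIC)
A=np.vstack([np.hstack([cr("top",110,195),cr("top",200,216)]),np.hstack([cr("scene",355,235),cr("scene",290,185)])])
cv2.imwrite("pics/c1.png",A)
B=np.hstack([cv2.resize(r["top"]["img"][145:225,280:420],(560,320),interpolation=cv2.INTER_CUBIC)])
C=cv2.resize(r["scene"]["img"][145:240,150:290],(413,280),interpolation=cv2.INTER_CUBIC)
D=np.zeros((600,560,3),np.uint8);D[:320]=B;D[320:,:413]=C;cv2.imwrite("pics/c2.png",D)
E
```

```text
(no output)
```

View pics/c1.png

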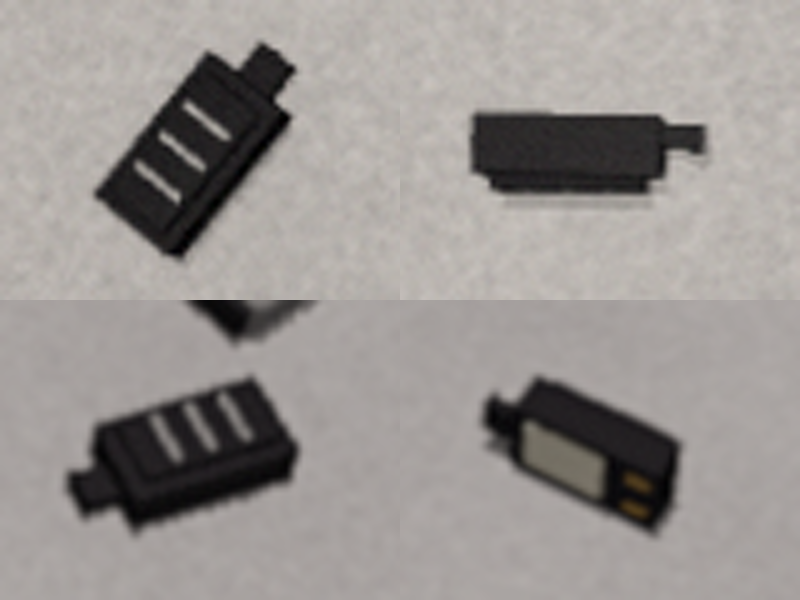

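View pics/c2.png

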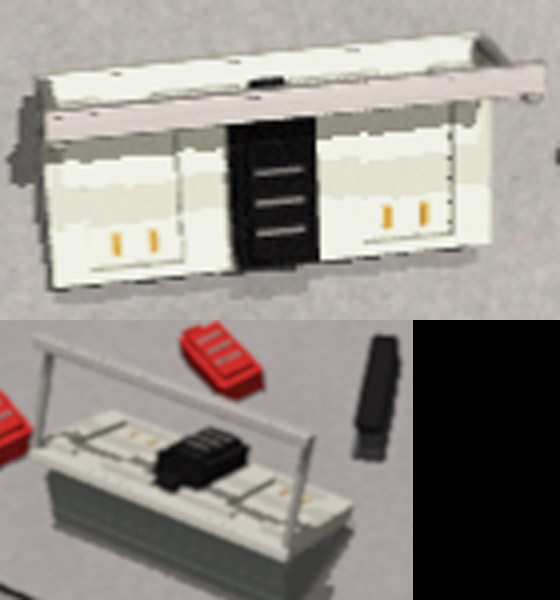

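pack_flat lies step up with its tab up-right in the top view. pack_edge's label and brass face away from the robot (+x), with its tab towards -y. Next I fit the poses from both views.

```bash
cat > fit.py <<'E'
from h import *
from scipy.optimize import least_squares
r=load("a");T,S=r["top"],r["scene"]
t1=lambda u,v:(110+u/5,195+v/5); t2=lambda u,v:(200+(u-400)/5,216+v/5)
s1=lambda u,v:(355+u/5,235+(v-300)/5); s2=lambda u,v:(290+(u-400)/5,185+(v-300)/5)
d1=lambda u,v:(280+u/4,145+v/4); e1=lambda u,v:(150+u/2.95,145+(v-320)/2.947)
print("flat stripes");F=[]
for a,b in (((207,121),(167,435)),((182,150),(203,430)),((158,181),(236,415)),((279,57),(77,495))):
    x,e=tri([T,S],[t1(*a),s1(*b)]);F.append(x);print(x.round(4),np.round(e,4))
d=F[0]-F[2];print("yaw stripes",np.arctan2(d[1],d[0]),"yaw tab",np.arctan2(*(F[3]-F[1])[1::-1]))
print("edge top face");
for n,p in (("flat,-x",(472,115)),("z30,-x",(472,172)),("flat,+x",(660,117)),("z30,+x",(664,175))): print(n,atz(T,t2(*p),.052).round(4))
for n,p,z in (("top z30 -x",(680,440),.052),("top z30 +x",(540,378),.052),("bot flat -x",(658,531),0),("bot flat +x",(517,457),0)): print(n,"scene",atz(S,s2(*p),z).round(4))
print("tri corner z30,-x",tri([T,S],[t2(472,172),s2(680,440)]),"\n +x",tri([T,S],[t2(664,175),s2(540,378)]))
c,s=np.cos(np.pi/6),np.sin(np.pi/6)
def W(p,X):
    X=np.array(X,float);R=cv2.Rodrigues(np.array([0,0,p[3]]))[0]@np.array([[c,0,-s],[0,1,0],[s,0,c]]);return p[:3]+X@R.T
def obs(p):
    q=p[4];xc=p[5]
    return [(T,d1(278,172),(q,0,.038)),(T,d1(280,202),(0,0,.038)),(T,d1(280,232),(-q,0,.038)),
     (T,d1(134.5,242.5),(xc,.088,0)),(T,d1(405.5,215),(xc,-.088,0)),
     (T,d1(55,288),(-.063,.142,p[6])),(T,d1(492,243),(-.063,-.142,p[6])),
     (T,d1(45,78),(.079,.142,p[7])),(T,d1(478,35),(.079,-.142,p[7])),
     (S,e1(30,455),(.079,-.142,p[7])),(S,e1(290,558),(.079,.142,p[7])),(S,e1(350,510),(-.063,.142,p[6])),(S,e1(110,412),(-.063,-.142,p[6])),
     (S,e1(40,343),(.085,-.145,.116)),(S,e1(312,440),(.085,.145,.116))]
f=lambda p:np.concatenate([proj(C,W(p,X))[0]-uv for C,uv,X in obs(p)])
R=least_squares(f,[.55,-.18,.062,.1,.02,-.03,.0,.0],loss="soft_l1");print("deck",R.x.round(4));print(f(R.x).reshape(-1,2).round(1).tolist())
E
python3 fit.py
```

```text
flat stripes
[0.5108 0.3128 0.0359] [0.0008 0.0008]
[0.4958 0.3266 0.0329] [0.0011 0.0011]
[0.4795 0.338  0.0356] [0.0009 0.0009]
[0.5485 0.2831 0.0034] [0.001 0.001]
yaw stripes -0.6779423609227624 yaw tab -0.6903897835785591
edge top face
flat,-x [0.459 0.145 0.052]
z30,-x [0.4302 0.1446 0.052 ]
flat,+x [0.4579 0.0498 0.052 ]
z30,+x [0.4287 0.0477 0.052 ]
top z30 -x scene [0.4337 0.1453 0.052 ]
top z30 +x scene [0.4354 0.0557 0.052 ]
bot flat -x scene [0.4593 0.1496 0.    ]
bot flat +x scene [0.4549 0.054  0.    ]
tri corner z30,-x (array([0.43059805, 0.14457008, 0.04845848]), [np.float64(0.000540954848900199), np.float64(0.0005409548489003294)]) 
 +x (array([0.42826847, 0.04983273, 0.04178294]), [np.float64(0.0019019474802907672), np.float64(0.0019019474802907722)])
deck [ 0.5862 -0.1938  0.0497  0.1039  0.0201 -0.036   0.0038 -0.003 ]
[[0.1, -1.1], [-0.0, -1.0], [0.3, -1.1], [0.6, 0.1], [-0.2, -0.1], [0.6, 1.0], [-1.2, 0.7], [-1.6, 0.8], [1.3, 0.2], [-0.1, 0.3], [-1.3, 0.0], [1.1, -0.2], [0.9, 2.0], [-0.0, -1.1], [0.0, -0.1]]
```

```bash
python3 -m inch '[[6,20,0,-0.1],[12,40,0,-0.2],[20.9,62.5,0,-0.28],[20.9,62.5,0,-0.28],[20.9,62.5,0,-0.28],[20.9,62.5,0,-0.28],[20.9,62.5,0,-0.28],[20.9,62.5,0,-0.28],[20.9,62.5,0,-0.28],[20.9,62.5,0,-0.28],[20.9,62.5,0,-0.28],[20.9,62.5,0,-0.28],[20.9,62.5,-6,-0.28],[20.9,62.5,-12,-0.28],[20.9,62.5,-17,-0.28],[20.9,62.5,-19,-0.28],[20.9,62.5,-19,-0.28]]' 0.3 20
```

```text
time_s: 2.22
tcp_pos: [0.3581, 0.0951, 0.0401]
eef_rot: [3.141, -0.006, -0.007]
contact_force: [-0.5, -1.1, 0.8]
opening: 0.302
grasp_force: 0.0
```

Positioned behind pack_edge. Next is a quick push at its upper part, then retreat.

```bash
python3 -m inch '[[4,0,0,0],[8,0,0.2,0],[11,0,0.6,0],[11,0,0.6,0],[9,0,2,0],[5,0,6,0],[-3,-10,10,0],[-3,-25,15,0],[-3,-30,15,0],[-3,-30,15,0]]'; python3 - <<'E'
from h import *
r=snap("b")
E
python3 - <<'E'
from h import *
r=load("b")
A=cv2.resize(r["top"]["img"][180:260,190:310],(480,320),interpolation=cv2.INTER_CUBIC)
B=cv2.resize(r["scene"]["img"][180:250,270:375],(320,213),interpolation=cv2.INTER_CUBIC)
C=cv2.resize(load("a")["scene"]["img"][145:245,155:275],(720,600),interpolation=cv2.INTER_CUBIC)[:,:]
D=np.zeros((320,800,3),np.uint8);D[:,:480]=A;D[:213,480:]=B
cv2.imwrite("pics/d1.png",D);cv2.imwrite("pics/d2.png",C)
E
```

```text
time_s: 3.48
tcp_pos: [0.3411, -0.1303, 0.1739]
eef_rot: [3.139, -0.004, 0.005]
contact_force: [0.4, -1.0, -0.0]
opening: 0.298
grasp_force: 0.0
```

View pics/d1.png

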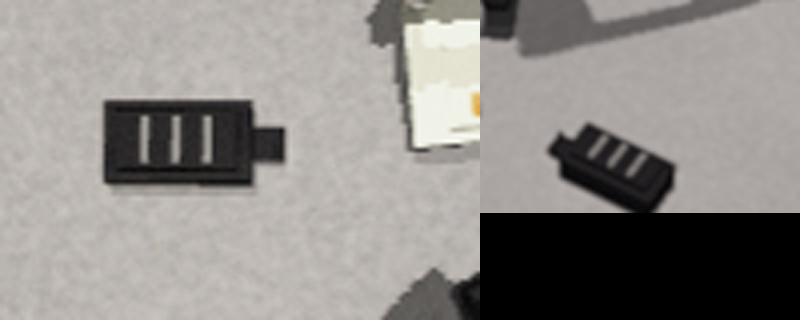

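View pics/d2.png

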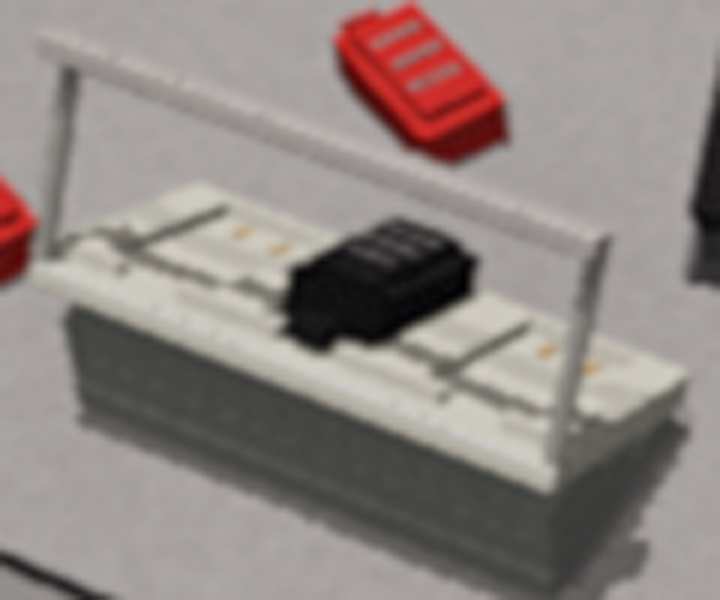

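The pack toppled cleanly onto its flat face: step up, tab still towards -y, stripes at crop (144/175/207,139). Now refine the deck pose using the stripes and contacts in both views.

```bash
cat > fit2.py <<'E'
from h import *
from scipy.optimize import least_squares
r=load("a");T,S=r["top"],r["scene"]
d1=lambda u,v:(280+u/4,145+v/4); e=lambda u,v:(155+u/6,145+v/6)
c,s=np.cos(np.pi/6),np.sin(np.pi/6)
def W(p,X):
    X=np.array(X,float);R=cv2.Rodrigues(np.array([0,0,p[3]]))[0]@np.array([[c,0,-s],[0,1,0],[s,0,c]]);return p[:3]+X@R.T
st=[((278,172),(377,259),(.02,0,.038)),((280,202),(400,247),(0,0,.038)),((280,232),(421,236),(-.02,0,.038)),
    ((134.5,242.5),(569.5,360),(None,.088,0)),((405.5,215),(260,240.5),(None,-.088,0)),((55,288),(685,376),(-.063,.142,.008)),((492,243),(200,184),(-.063,-.142,.008))]
for a,b,X in st: x,er=tri([T,S],[d1(*a),e(*b)]);print(X,x.round(4),np.round(er,4))
def f(p):
    o=[]
    for a,b,X in st:
        X=[p[4] if X[0] is None else X[0],X[1],X[2]];w=W(p,X)
        o+=list(proj(T,w)[0]-d1(*a))+list(proj(S,w)[0]-e(*b))
    return np.array(o)
R=least_squares(f,[.58,-.19,.062,.1,-.03],loss="soft_l1");p=R.x;print("deck",p.round(4));print(f(p).reshape(-1,4).round(1).tolist())
p2=least_squares(lambda q:f([q[0],q[1],.062,q[2],q[3]]),[.58,-.19,.1,-.03]).x;print("z=.062",p2.round(4))
b=load("b");t3=lambda u,v:(190+u/4,180+v/4);s3=lambda u,v:(270+(u-480)*.32813,180+v*.32864)
for a,q in (((207,139),(598,145)),((175,139),(617,154)),((144,139),(636,164))):
    x,er=tri([b["top"],b["scene"]],[t3(*a),s3(*q)]);print("edge",x.round(4),np.round(er,4),atz(b["top"],t3(*a),.038).round(4))
for a in ((105,101),(252,101),(105,184),(252,184),(285,144)): print(atz(b["top"],t3(*a),.03).round(4))
t1=lambda u,v:(110+u/5,195+v/5)
for a in ((207,121),(182,150),(158,181)):print("flat",atz(T,t1(*a),.038).round(4))
E
python3 fit2.py
```

```text
(0.02, 0, 0.038) [ 0.5803 -0.1913  0.0953] [0.0021 0.0021]
(0, 0, 0.038) [ 0.5626 -0.1929  0.0868] [0.0026 0.0026]
(-0.02, 0, 0.038) [ 0.5452 -0.1941  0.078 ] [0.0023 0.0023]
(None, 0.088, 0) [ 0.545  -0.1071  0.0397] [0.0004 0.0004]
(None, -0.088, 0) [ 0.5626 -0.2834  0.0395] [0.0001 0.0001]
(-0.063, 0.142, 0.008) [ 0.5174 -0.0573  0.0314] [0.001 0.001]
(-0.063, -0.142, 0.008) [ 0.5444 -0.34    0.0334] [0.0013 0.0013]
deck [ 0.5839 -0.1924  0.0548  0.1001 -0.0348]
[[-0.1, -0.5, -1.6, -0.4], [-0.3, -0.5, -1.9, -0.0], [-0.0, -0.5, -1.9, 0.2], [0.1, 0.2, -0.3, 0.4], [-0.3, 0.1, 0.1, 0.5], [0.2, 2.1, 1.6, -1.0], [-0.8, 2.2, 0.8, -0.2]]
z=.062 [ 0.5855 -0.1903  0.0991 -0.0366]
edge [0.5226 0.0773 0.035 ] [0. 0.] [0.5222 0.0771 0.038 ]
edge [0.5227 0.0977 0.0356] [0.0002 0.0002] [0.5223 0.0977 0.038 ]
edge [0.5228 0.1177 0.0348] [0.0003 0.0003] [0.5223 0.1176 0.038 ]
[0.5481 0.1441 0.03  ]
[0.5479 0.0487 0.03  ]
[0.4941 0.1433 0.03  ]
[0.494  0.0485 0.03  ]
[0.5198 0.0273 0.03  ]
flat [0.5109 0.3115 0.038 ]
flat [0.4958 0.3243 0.038 ]
flat [0.4797 0.3365 0.038 ]
```

```bash
python3 -m inch '[[0,0,0,0],[0,0,0,0]]' 1.0
```

```text
time_s: 3.82
tcp_pos: [0.3414, -0.1267, 0.1715]
eef_rot: [-3.141, 0.001, 0.0]
contact_force: [0.8, 0.2, 0.2]
opening: 0.714
grasp_force: 0.0
```

```bash
python3 -m inch '[[4,6,0,0.18],[8,12,0,0.36],[12,18,0,0.54],[16,24,0,0.72],[18,26.2,0,0.9],[18,26.2,-2,1.08],[18,26.2,-5,1.26],[18,26.2,-9,1.44],[18,26.2,-11,1.571],[18,26.2,-11,1.571],[18,26.2,-11,1.571],[18,26.2,-11,1.571]]'
```

```text
time_s: 5.32
tcp_pos: [0.5225, 0.1347, 0.0627]
eef_rot: [2.223, 2.218, 0.003]
contact_force: [-0.6, 0.4, -0.8]
opening: 1.0
grasp_force: 0.0
```

```bash
python3 -m inch '[[0,0,-3,0],[0,0,-4.95,0],[0,0,-4.95,0],[0,0,-4.95,0]]' && python3 -m inch '[[0,0,0,0],[0,0,0,0],[0,0,0,0],[0,0,0,0],[0,0,0,0]]' 0 100
```

```text
time_s: 5.82
tcp_pos: [0.5227, 0.1341, 0.0131]
eef_rot: [2.223, 2.218, 0.002]
contact_force: [0.3, -0.3, -0.3]
opening: 1.002
grasp_force: 0.0
time_s: 6.45
tcp_pos: [0.5229, 0.1342, 0.0136]
eef_rot: [2.222, 2.218, 0.003]
contact_force: [-1.3, 0.4, 8.9]
opening: 0.578
grasp_force: 104.3
```

```bash
python3 -m inch '[[0,0,4,0],[0,0,9,0],[-2,-2,13.5,0],[-5,-6,13.5,0.18],[-8,-10,13.5,0.36],[-11,-14,13.5,0.54],[-14,-18,13.5,0.72],[-14.6,-22,13.5,0.9],[-14.6,-25.7,13.5,1.08],[-14.6,-25.7,13.5,1.26],[-14.6,-25.7,13.5,1.44],[-14.6,-25.7,13.5,1.62],[-14.6,-25.7,12.5,1.672],[-14.6,-25.7,11.2,1.672],[-14.6,-25.7,11.2,1.672],[-14.6,-25.7,11.2,1.672]]'; python3 - <<'E'
from h import *
r=snap("c")
A=cv2.resize(r["top"]["img"][120:300,220:420],(600,540),interpolation=cv2.INTER_CUBIC)
B=cv2.resize(r["scene"]["img"][130:250,150:350],(200,120))
D=np.zeros((540,800,3),np.uint8);D[:,:600]=A;D[:120,600:]=B
D[150:350,600:]=cv2.resize(r["scene"]["img"][150:250,250:350],(200,200))
cv2.imwrite("pics/e1.png",D)
E
```

```text
time_s: 8.45
tcp_pos: [0.3757, -0.1229, 0.124]
eef_rot: [0.155, -3.138, -0.0]
contact_force: [-0.2, -0.7, -3.3]
opening: 0.578
grasp_force: 104.9
```

View pics/e1.png

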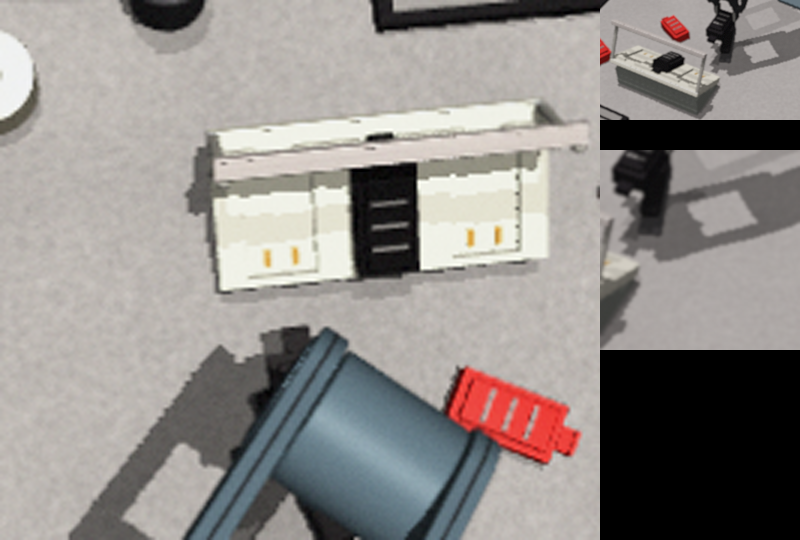

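```bash
python3 -m inch '[[4,0.4,0,0],[8,0.8,0,0],[12,1.2,0,0],[15.3,1.5,0,0],[15.3,1.5,0,0],[15.3,1.5,-1,0],[15.3,1.5,-1,0]]' - 60 && python3 - <<'E'
from h import *
r=snap("d")
A=cv2.resize(r["top"]["img"][140:240,270:390],(480,400),interpolation=cv2.INTER_CUBIC)
B=cv2.resize(r["scene"]["img"][120:240,170:290],(400,400),interpolation=cv2.INTER_CUBIC)
cv2.imwrite("pics/f1.png",np.hstack([A[:,:400],B]))
E
```

```text
time_s: 9.43
tcp_pos: [0.5268, -0.1076, 0.1128]
eef_rot: [0.155, -3.135, -0.002]
contact_force: [-0.1, 0.2, -2.2]
opening: 0.58
grasp_force: 104.9
```

View pics/f1.png

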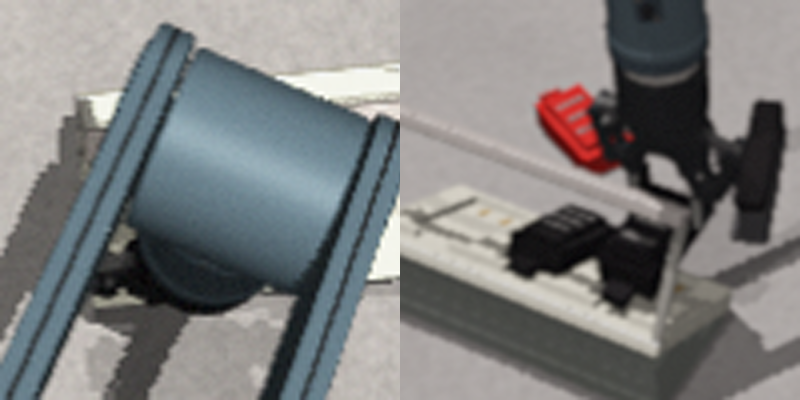

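```bash
python3 -m inch '[[0,0,-0.5,0],[0,0,-1,0],[0,0,-1.5,0],[0,0,-2,0],[0,0,-2,0]]' 0 40
```

```text
time_s: 10.15
tcp_pos: [0.5274, -0.1079, 0.0942]
eef_rot: [0.156, -3.135, -0.0]
contact_force: [-8.0, -0.5, 9.1]
opening: 0.583
grasp_force: 106.3
```

```bash
python3 -m inch '[[0,0,-0.5,0],[0,0,-1,0],[0,0,-1.5,0],[0,0,-1.5,0]]'
```

```text
time_s: 10.65
tcp_pos: [0.527, -0.1078, 0.0788]
eef_rot: [0.156, -3.135, -0.001]
contact_force: [-7.7, 0.1, 5.4]
opening: 0.579
grasp_force: 105.2
```

```bash
python3 -m inch '[[0,0,-0.5,0],[0,0,-1,0],[0,0,-1.5,0],[0,0,-1.8,0],[0,0,-1.8,0]]'
```

```text
time_s: 11.28
tcp_pos: [0.5278, -0.1083, 0.0613]
eef_rot: [0.156, -3.136, 0.001]
contact_force: [-7.1, -1.5, 6.8]
opening: 0.574
grasp_force: 103.4
```

```bash
python3 -m inch '[[0,0,-0.3,0],[0,0,-0.6,0],[0,0,-0.6,0]]'
```

```text
time_s: 11.65
tcp_pos: [0.5281, -0.1083, 0.0553]
eef_rot: [0.155, -3.137, 0.001]
contact_force: [-7.0, -0.5, 5.9]
opening: 0.579
grasp_force: 102.6
```

```bash
python3 -m inch '[[0,0,-0.3,0],[0,0,-0.5,0],[0,0,-0.5,0]]'
```

```text
time_s: 12.02
tcp_pos: [0.5286, -0.1083, 0.0515]
eef_rot: [-0.155, 3.137, -0.001]
contact_force: [-7.4, 0.3, 13.8]
opening: 0.577
grasp_force: 103.3
```

```bash
python3 -m inch '[[0,0,0,0],[0,0,0,0],[0,0,0.5,0],[-0.5,0,2,0],[-2,0,6,0],[-6,0,10,0],[-12,3,14,0],[-17,9,14,0],[-17,15,14,0],[-17,20,14,0],[-17,25,14,0],[-17,25,14,0]]' 0.74 && python3 - <<'E'
from h import *
r=snap("e")
A=cv2.resize(r["top"]["img"][145:225,280:420],(560,320),interpolation=cv2.INTER_CUBIC)
B=cv2.resize(r["scene"]["img"][145:245,155:275],(336,280),interpolation=cv2.INTER_CUBIC)
D=np.zeros((600,560,3),np.uint8);D[:320]=A;D[320:,:336]=B;cv2.imwrite("pics/g1.png",D)
E
```

```text
time_s: 13.52
tcp_pos: [0.3576, 0.1458, 0.191]
eef_rot: [-0.168, 3.135, 0.002]
contact_force: [0.2, -0.8, 0.6]
opening: 0.744
grasp_force: 0.0
```

View pics/g1.png

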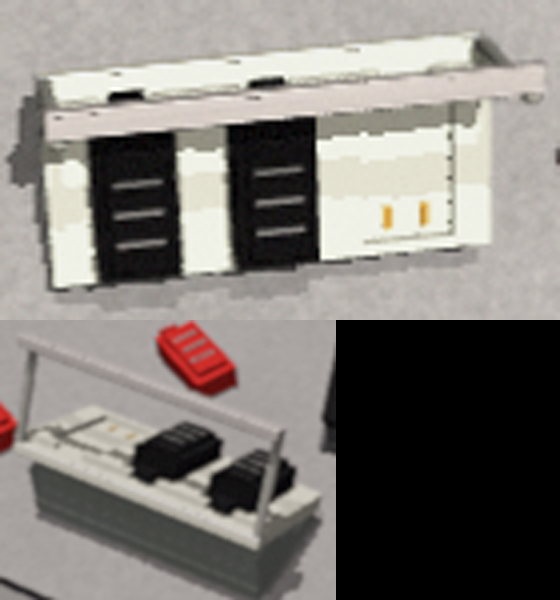

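The first pack sits in the left bay: stripes at crop (139,214), level with the seated pack's (280,202), and the tab shows in its gap. Next is pack_flat.

```bash
python3 -m inch '[[3,6,0,-0.18],[6,11,0,-0.36],[9,16,-2,-0.54],[10.8,20.4,-6,-0.72],[10.8,20.4,-10,-0.775],[10.8,20.4,-12,-0.775],[10.8,20.4,-12,-0.775],[10.8,20.4,-12,-0.775],[10.8,20.4,-12,-0.775]]' 0.85
```

```text
time_s: 14.75
tcp_pos: [0.4682, 0.3457, 0.0717]
eef_rot: [1.043, 2.961, 0.003]
contact_force: [-0.4, 0.6, 1.3]
opening: 0.852
grasp_force: 0.0
```

```bash
python3 - <<'E'
from h import *
c=ctrl.camera("top");c2=load("e")["top"]
for p in ((150,262),(172,264)): print("scanner",atz(c2,p,.035).round(3))
i=c2["img"][195:250,120:185].max(2); m=(i<75).astype(np.uint8)
n,l,s,ce=cv2.connectedComponentsWithStats(m);k=1+np.argmax(s[1:,4]);ys,xs=np.where(l==k)
b=cv2.minAreaRect(np.c_[xs+120,ys+195].astype(np.float32));print(b,[atz(c2,q,.02).round(4).tolist() for q in cv2.boxPoints(b)])
E
```

```text
scanner [0.401 0.313 0.035]
scanner [0.396 0.256 0.035]
((150.69512939453125, 222.756103515625), (21.39580535888672, 44.66569519042969), 38.65980911254883) [[0.4751, 0.3766, 0.02], [0.5674, 0.3046, 0.02], [0.5319, 0.259, 0.02], [0.4403, 0.3308, 0.02]]
```

```bash
python3 -m inch '[[-0.2,0.2,-3,0],[-0.2,0.2,-5.8,0],[-0.2,0.2,-5.8,0],[-0.2,0.2,-5.8,0]]' && python3 -m inch '[[0,0,0,0],[0,0,0,0],[0,0,0,0],[0,0,0,0]]' 0 100
```

```text
time_s: 15.3
tcp_pos: [0.4656, 0.3485, 0.0133]
eef_rot: [1.041, 2.963, 0.002]
contact_force: [-0.1, 0.6, -0.4]
opening: 0.845
grasp_force: 0.0
time_s: 15.8
tcp_pos: [0.466, 0.3488, 0.0143]
eef_rot: [1.04, 2.962, 0.004]
contact_force: [-0.9, -1.3, 7.7]
opening: 0.582
grasp_force: 104.2
```

```bash
python3 -m inch '[[0,0,4,0],[-1,-1,9,0],[-3,-4,13.5,0.1],[-5,-9,13.5,0.28],[-8,-15,13.5,0.46],[-9,-21,13.5,0.64],[-9,-27,13.5,0.775],[-9,-33,13.5,0.775],[-9,-39,13.5,0.775],[-9,-45,13.5,0.775],[-9,-51,13.5,0.775],[-8,-57,13.5,0.775],[-7.4,-62,13.5,0.775],[-7.4,-65,12.5,0.775],[-7.4,-65,11,0.775],[-7.4,-65,11,0.775],[-7.4,-65,11,0.775],[-7.4,-65,11,0.775]]'
```

```text
time_s: 18.05
tcp_pos: [0.3911, -0.3012, 0.1227]
eef_rot: [-0.158, 3.137, -0.001]
contact_force: [0.5, -0.1, -2.4]
opening: 0.577
grasp_force: 105.0
```

```bash
python3 -m inch '[[4,0.4,0,0],[8,0.8,0,0],[12,1.2,0,0],[15.5,1.6,0,0],[15.5,1.6,0,0],[15.5,1.6,-1,0],[15.5,1.6,-1,0]]'
```

```text
time_s: 18.92
tcp_pos: [0.544, -0.2852, 0.1107]
eef_rot: [0.155, -3.135, -0.003]
contact_force: [0.1, -0.9, -2.1]
opening: 0.578
grasp_force: 105.0
```

```bash
python3 -m inch '[[0,0,-0.5,0],[0,0,-1,0],[0,0,-1.5,0],[0,0,-2,0],[0,0,-2,0]]'
```

```text
time_s: 19.55
tcp_pos: [0.5441, -0.2865, 0.0926]
eef_rot: [0.155, -3.135, 0.001]
contact_force: [-9.2, -0.0, 7.7]
opening: 0.573
grasp_force: 105.8
```

```bash
python3 -m inch '[[0,0,-0.5,0],[0,0,-1,0],[0,0,-1.5,0],[0,0,-1.5,0]]'
```

```text
time_s: 20.05
tcp_pos: [0.544, -0.2865, 0.0773]
eef_rot: [0.155, -3.135, 0.0]
contact_force: [-9.9, -0.4, 5.2]
opening: 0.584
grasp_force: 104.4
```

```bash
python3 -m inch '[[0,0,-0.5,0],[0,0,-1,0],[0,0,-1.5,0],[0,0,-1.9,0],[0,0,-1.9,0]]'
```

```text
time_s: 20.68
tcp_pos: [0.5446, -0.2863, 0.0585]
eef_rot: [0.156, -3.136, 0.0]
contact_force: [-7.8, -0.4, 5.4]
opening: 0.577
grasp_force: 102.6
```

```bash
python3 -m inch '[[0,0,-0.3,0],[0,0,-0.6,0],[0,0,-0.6,0]]'
```

```text
time_s: 21.05
tcp_pos: [0.5453, -0.2868, 0.0529]
eef_rot: [-0.155, 3.138, -0.002]
contact_force: [-5.7, -1.1, 6.1]
opening: 0.574
grasp_force: 102.4
```

```bash
python3 -m inch '[[0,0,-0.2,0],[0,0,-0.2,0]]'
```

```text
time_s: 21.3
tcp_pos: [0.5455, -0.2868, 0.0519]
eef_rot: [-0.155, 3.137, -0.002]
contact_force: [-6.8, 1.0, 10.7]
opening: 0.576
grasp_force: 103.1
```

```bash
python3 -m inch '[[0,0,0,0],[0,0,0,0],[0,0,0.5,0],[-0.5,0,2,0],[-2,0,6,0],[-6,0,10,0],[-12,3,14,0],[-17,9,14,0],[-19,15,14,0],[-20,21,14,0],[-20,27,14,0],[-20,33,14,0],[-20,38,14,0],[-20,42,14,0],[-20,42,14,0]]' 0.74 && python3 - <<'E'
from h import *
r=snap("z")
A=cv2.resize(r["top"]["img"][145:225,280:420],(560,320),interpolation=cv2.INTER_CUBIC)
B=cv2.resize(r["scene"]["img"][172:227,155:275],(611,280),interpolation=cv2.INTER_CUBIC)
D=np.zeros((600,611,3),np.uint8);D[:320,:560]=A;D[320:]=B;cv2.imwrite("pics/g2.png",D)
E
```

```text
time_s: 23.18
tcp_pos: [0.3451, 0.1369, 0.1909]
eef_rot: [-0.166, 3.136, 0.001]
contact_force: [0.1, -0.3, -0.7]
opening: 0.741
grasp_force: 0.0
```

View pics/g2.png

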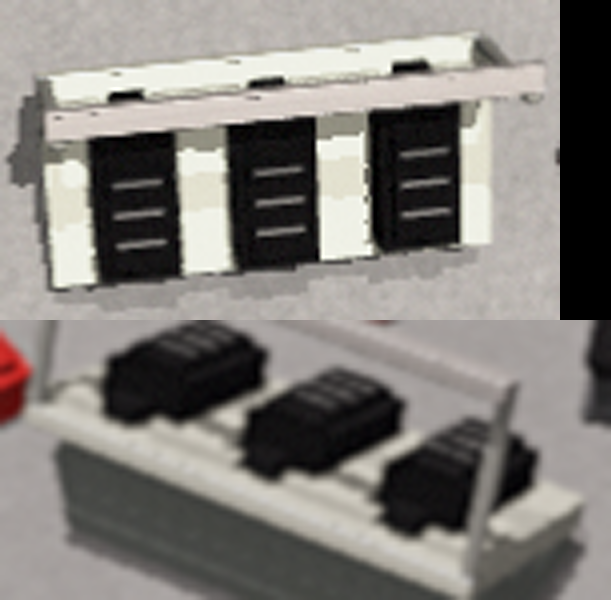

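Top and scene views show all three packs in the tray with tabs in their gaps: stripe middles at (139,214), (280,202) and (426,183). The right pack looks a few mm right and up of its centre, so I check height and tilt numerically.

```bash
cat > chk.py <<'E'
from h import *
from scipy.optimize import least_squares
import sys
r=load(sys.argv[1]);c,s=np.cos(np.pi/6),np.sin(np.pi/6)
R0=cv2.Rodrigues(np.array([0,0,.1]))[0]@np.array([[c,0,-s],[0,1,0],[s,0,c]]);O=np.array([.585,-.192,.060])
W=lambda X:O+np.array(X)@R0.T
def P(p): # pack pose in deck frame: x,y,z,rotvec
    R=cv2.Rodrigues(np.array(p[3:]))[0];return lambda X:W(np.array(p[:3])+np.array(X)@R.T)
body=[(a,b,d) for a in(-.048,.048) for b in(-.026,.026) for d in(0,.03)]+[(a,b,.038) for a in(-.04,.04) for b in(-.019,.019)]
tab=[(a,b,d) for a in(.04,.069) for b in(-.011,.011) for d in(.004,.014)]
def render(cam,f,S=4):
    h,w=cam["img"].shape[:2];m=np.zeros((h*S,w*S),np.uint8)
    for B in(body,tab):
        cv2.fillConvexPoly(m,cv2.convexHull(np.round((proj(cam,f(B))+.5)*S-.5).astype(np.int32)),255)
    return cv2.GaussianBlur(cv2.resize(m,(w,h),interpolation=cv2.INTER_AREA).astype(float)/255,(0,0),.6)
for n,y in(("left",.088),("mid",0),("right",-.088)):
    T=[]
    for v in("top","scene"):
        cam=r[v];g=cam["img"].max(2).astype(float);d=np.clip((150-g)/110,0,1)
        q=proj(cam,P([0,y,0,0,0,0])(body+tab)).astype(int);x0,y0=q.min(0)-7;x1,y1=q.max(0)+7
        pr=np.clip(d,0,1)
        # stripes in pack filled
        pr=cv2.morphologyEx(pr,cv2.MORPH_CLOSE,np.ones((3,3)))
        T.append((cam,pr,(slice(y0,y1),slice(x0,x1)),v))
    def cost(p):
        return sum(np.abs(render(cam,P(p))[w]-pr[w]).clip(0,.9).sum() for cam,pr,w,v in T)
    from scipy.optimize import minimize
    best=None
    x=np.array([0,y,0,0,0,0.])
    for k in range(3):
        st=np.vstack([x]+[x+np.eye(6)[i]*[.006,.006,.006,.08,.08,.06][i] for i in range(6)])
        o=minimize(cost,x,method="Nelder-Mead",options=dict(initial_simplex=st,maxiter=250,xatol=1e-4,fatol=.01));x=o.x
    x=x.copy();x[1]-=y;print(n,"xyz mm",(x[:3]*1e3).round(1),"rot",x[3:].round(3),"cost",round(o.fun,1))
E
timeout 500 python3 chk.py z
python3 - <<'E'
import sys;sys.path.insert(0,'.')
from h import *
r=load("z")
d1=lambda u,v:(280+u/4,145+v/4);e=lambda u,v:(155+u/5.09,172+(v-320)/5.09)
for n,a,b in(("left",(139,214),(456,448)),("mid",(280,202),(333,392)),("right",(426,183),(196,345))): print(n,tri([r["top"],r["scene"]],[d1(*a),e(*b)]))
E
```

```text
left (array([ 0.55827067, -0.10945867,  0.08432963]), [np.float64(0.0024055935694378386), np.float64(0.00240559356943787)])
mid (array([ 0.56356266, -0.19449044,  0.08646131]), [np.float64(0.0008898601079644446), np.float64(0.0008898601079642601)])
right (array([ 0.57509777, -0.28614662,  0.08452852]), [np.float64(0.002069384413749981), np.float64(0.002069384413749918)])Traceback (most recent call last):
  File "chk.py", line 20, in <module>
    q=proj(cam,P([0,y,0,0,0,0])(body+tab)).astype(int);x0,y0=q.min(0)-7;x1,y1=q.max(0)+7
               ~^^^^^^^^^^^^^^^
  File "chk.py", line 8, in P
    R=cv2.Rodrigues(np.array(p[3:]))[0];return lambda X:W(np.array(p[:3])+np.array(X)@R.T)
      ~~~~~~~~~~~~~^^^^^^^^^^^^^^^^^
cv2.error: OpenCV(4.12.0) /io/opencv/modules/calib3d/src/calibration_base.cpp:151: error: (-210:Unsupported format or combination of formats) The matrices must have 32f or 64f data type in function 'Rodrigues'
```

```bash
sed -i 's/np.array(p\[3:\])/np.array(p[3:],float)/' chk.py; timeout 550 python3 chk.py z; timeout 200 python3 chk.py a | grep mid
```

```text
left xyz mm [-2.8  1.1 -2.4] rot [ 0.045 -0.042  0.012] cost 606.6
mid xyz mm [-2.3  1.1 -1.3] rot [ 0.048 -0.059  0.008] cost 607.5
right xyz mm [-0.1 -1.7 -2.8] rot [ 0.091 -0.062  0.031] cost 460.7
mid xyz mm [-2.4  1.2 -2.3] rot [ 0.046 -0.065  0.015] cost 298.5
```

Relative to the pre-seated pack, the left pack is within about 1 mm. The right pack is about 2–3 mm off with no extra height and a relative tilt of about 0.04 rad, so both are down in their bays. The middle pack is unmoved. Handing in.

```bash
python3 -c "
from workcell import ctrl
print(ctrl.sign_off())"
```

```text
the job is handed in; nothing more can be done
None
```

I put both loose packs in the outer bays, flat face down and tabs up-slope, with pack_edge on the left and pack_flat on the right, and handed the job in at about 23 s of the 72 s; the sign-off gave no verdict, and my last check put the right pack about 3 mm off centre and 0.04 rad tilted, inside the limits.

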